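Clamp a coffee-machine pump in the bench test stand

ROBOT

A 6-joint arm with a two-finger parallel gripper is mounted at the origin on the work surface. World frame = base frame: x ahead of the robot, y to its left, z up, the work surface at z = 0. Lengths are in mm, angles in degrees, forces in N, time in s.
With the tool pointing down it reaches from about 375 to 975 mm from the base axis. Payload 3.8 kg.
Tool frame: the origin (TCP) lies at the very end of the fingers, on their centre line; the grasp point (between the pads) lies 19 mm behind it; z points along the fingers, y is the line along which they close (so a half turn about z gives the same grasp; the last joint's range is limited). The gripper opens to 85 mm and grips with 20 to 120 N. Pads are 22 mm wide; open, the fingers measure 114 mm over their backs; the gripper's body (76 mm by 85 mm) begins 54 mm behind the grasp point. The pads swing forward as they close: fully open they stand 13 mm farther back than shut.
Start: joints at [-2.114, 15.12, 91.902, -0, 72.978, -2.114], TCP at [674.995, -0.002, 204.28] pointing down, gripper open.
Joint ranges: [-150.88, 150.88], [-54.13, 125.18], [17.81, 147.31], [-75.09, 255.09], [0, 152.58], [-146.25, 146.25]. Speed limits (degrees/s): [147.25, 147.25, 180, 180, 180, 180].

INTERFACE

Orientations are given as a 3x3 rotation matrix whose columns are the frame's x, y, z axes.
In Python, from workcell import * gives the robot as it stands.
- The arm moves only by the tool arm_command, never from a script. Its argument "rows" is text: rows parted by semicolons, each of 6 numbers parted by spaces: the shift along the world's x, y, z scaled (see below), then the turn, a rotation vector about the world's x, y, z scaled (see below). In form: x y z rx ry rz; .... A call has 1 to 5 rows; each row is the pose to reach, as a shift and turn from the pose commanded when the call began; what a row does not reach only later rows make up. The controller multiplies each number of a shift by 25 cm and each number of a turn by 30 degrees. A row lasts 1/8 s, in which the tool goes at most 62.5 mm and 10.7 degrees, less where a joint would pass 70% of its speed; a pose out of reach is approached as far as the arm can. A call with a number of a shift or a turn outside -1 to 1 is refused whole. A call with a gripper value outside its range is refused whole. "claw" is the closure, from -1 (fully open) to 1 (shut), set as the call begins (left out, the last holds). The fingers move at their own pace and stop on an object; "force" is the grip in N (left out, the last holds). Time passes only in rows, so rows that repeat a pose let the fingers close. It gives the time, the measured TCP pose, the force, the opening and the grip force at its end, in the units of the state.
- get_obs(): the state, without advancing time (a new reading comes with each control period).
- get_image(name): name is "scene" or "side" or "wrist"; returns the picture (400x640x3 uint8, red, green, blue); there is no depth.
- camera_params(name): a dict with "fx", "fy", "cx", "cy" (pixels), "rvec" (rotation vector, rad) and "tvec" (3), from world to camera coordinates, as OpenCV has them. Camera axes: x right, y down, z forward; pixel columns grow to the right and rows downward; lengths in mm; the calibration is good to about 2 mm. A picture is of the moment at which its call begins: read the wrist's pose just before it. camera_params takes no time and is no camera call; for the wrist camera it gives the pose at the moment of the call.
- job_done(): hands the job in; it is judged then, once.
The state is a dict: "t": time; "joints": joint angles; "qvel": joint speeds; "joint_efforts": joint torques, N m; "tool_pos": TCP position; "tool_rot": TCP orientation; "ft_force": force on the tool from outside, world axes, zero at the start; "moment": the same for the moment, N m; "gripper_width": finger opening in mm; "gripper_force": force on a finger pad.
Only numpy, scipy, OpenCV 4.12 (cv2) and the standard library are available. Lean on these libraries where they do the work, as an engineer would, in place of code of your own. Each camera call takes 0.05 s, during which the arm holds its last target. There are 200 camera calls.

TASK

Get the coffee-machine pump ready for its bench test: lift it off the bench by its grip block, set it down gently and flat in the nest of the test stand and let go, then turn the bar knob on the sloping panel clockwise until it clicks over into its far stop. After that lower the lid gently until it is fully shut, and last push the start lever on the side deck all the way over, away from the sloping panel. Leave the jug, the screwdriver and the parts tray where they are.

Things in the scene. Friction and masses are not known exactly. Their poses are not given: they have to be found in the camera images.
- stand: Pump test stand, a grey metal box fixed to the bench, 260 mm deep (x), 220 wide (y). Origin: centre of its underside; x runs from the panel (front) to the hinge (back). In mm: panel x -130 to -40, sloping 25 deg, rising from z 60 to 102; open bay behind, walls x -40 to 120 (front 20, others 10 thick), 115 high, floor z 20; lever deck x -25 to 85, y -175 to -110, 45 high.
- nest (a point): Centre of the nest on the bay floor, at stand x 45, y 0, z 20 mm; axes as the stand's. Within 12 mm high rails, 100 by 140 mm (x, y), it takes the pump's foot with 5 mm to spare on every side. A steel clamp jaw driven by the knob comes out of the front wall above the front rail.
- pump: The pump, about 0.6 kg: steel foot plate 90 by 130 by 10 mm (x, y, z), on it a black cylinder 46 mm thick, 120 mm long lying along y (top at z 56), and across its middle a white grip block 50 by 24 mm (x, y), top at z 88. Origin: centre of the foot's underside, z up. Grip the block from above across its 24 mm. Either way round fits the nest.
- knob_grip (a point): Where to grip the knob: on its axis, 37 mm off the panel; turns with it. z: the axis out of the panel, 25 deg from vertical, leaning to the front; x: along the bar. Black disc of 72 mm diameter, on it a bar 72 mm long, 16 mm thick (y), from 23 mm below to 8 mm above this point. The axis meets the panel at stand x -85, y 0, z 81 mm.
- knob (a joint): Angle of the knob, rad: 0 unlocked, grows clockwise as seen facing the panel, to the far stop at 1.4. A sprung detent resists up to half way (0.7, peak about 0.22 N m) and snaps the knob on to the stop past it; let go earlier, it springs back to 0.
- lid_hinge (a point): Middle of the lid's hinge line, at stand x 120, y 0, z 115.5 mm; turns with the lid. Lid: aluminium plate, 160 mm from hinge to free edge, 220 mm wide, 10 mm thick. Its outer face is 10 mm along this point's z; x points from the free edge to the hinge; the hinge line is y.
- lid_edge (a point): Middle of the lid's free edge on its outer face.
- lid (a joint): Angle of the lid, rad: 0 shut (lying on the bay walls), 1.57 standing upright. Stiff hinge, it stays where it is left; about 4 N at the free edge moves it down.
- lever_tip (a point): Centre of the black ball (26 mm diameter) on the start lever. The lever is 70 mm long and pivots about a line along the stand's y through stand x 30, y -145, z 67 mm.
- lever (a joint): Angle of the start lever, rad: 0 leaning 0.5 rad to the front (panel side), 1.0 leaning 0.5 rad to the back, where it stops. It stays where it is left.
- jug: Bystander: steel jug, 84 mm across, 110 mm high, with a handle at its own +y. Origin: centre of its underside.
- screwdriver: Bystander: screwdriver 160 mm long lying along its x, black handle 26 mm thick. Origin: middle of its underside.
- tray: Bystander: grey divided parts tray, 120 by 150 by 50 mm. Origin: centre of its underside.
Things that resemble listed ones, but are neither listed nor needed, are in the scene too. Leave any orange, pink or red look-alike of the pump alone.

How it is judged (in metres and radians):
On the way, in this order (a step that is already met when the one before it is completed fails the run):
1. the pump stands flat in the nest, released (x of pump in the frame of nest between -0.009 and 0.009 m and y of pump in the frame of nest between -0.009 and 0.009 m and z of pump in the frame of nest between -0.004 and 0.004 m and angle between pump's own z axis and vertical below 0.06 rad and angle between the y axis of pump and the y axis of nest, either way round below 0.12 rad and contact force between the fingers and pump below 0.5 N), for 0.2 s.
2. the knob has clicked over to its far stop (value of joint knob above 1.25 rad), for 0.2 s.
3. the lid is shut (value of joint lid below 0.05 rad), for 0.2 s.
4. the start lever is all the way over (value of joint lever above 0.9 rad), for 0.2 s.
At the end, for the whole second after the job is handed in: The pump rests in the nest within 9 mm of its centre each way, its foot on the floor within 4 mm, upright within 0.06 rad, its length along the nest's within 0.12 rad; the knob stands past 1.25 rad, the lid below 0.05 rad, the lever past 0.9 rad (x of pump in the frame of nest between -0.009 and 0.009 m and y of pump in the frame of nest between -0.009 and 0.009 m and z of pump in the frame of nest between -0.004 and 0.004 m and angle between pump's own z axis and vertical below 0.06 rad and angle between the y axis of pump and the y axis of nest, either way round below 0.12 rad and linear speed of pump below 0.02 m/s and value of joint knob above 1.25 rad and value of joint lid below 0.05 rad and value of joint lever above 0.9 rad); the robot touches nothing.
It fails at once if the jug, the screwdriver or the tray is moved by more than 30 mm, or the jug tipped over (distance of any of jug, screwdriver, tray from where it was at the start of the episode above 0.03 m or angle between jug's own z axis and vertical above 0.5 rad).
It fails at once if the pump is dropped or slammed into the stand (faster than 0.6 m/s less than 60 mm above the nest) (horizontal distance between pump and nest below 0.06 m and z of pump in the frame of nest below 0.06 m and linear speed of pump above 0.6 m/s).
It fails at once if the lid is slammed (faster than 3 rad/s in its last 0.2 rad) (value of joint lid below 0.2 rad and velocity of joint lid below -3 rad/s).
It also fails if it takes over 72 s, if anything falls off the work surface, if the arm or the gripper's body presses on something with over 40 N, if the wrist force passes 120 N, or if a joint passes its speed limit or range.

## Working session

There is one attempt and no reset: what is moved stays moved. The work goes in short steps, Python scripts to look and compute and a tool call to move; the robot and the scene stay as the last step left them, time stands still between calls to the robot, and variables do not carry over. Pictures are saved under pics/ and viewed, at most 10 in all, crops included, and the job is handed in when it is done.

Besides the shell and the picture viewer there is one more tool, called after "Call:" by a JSON object that holds its "name" and its "arguments", one argument or row to a line. arm_command: Moves the arm, as the interface text tells. Its arguments: {"type":"object","properties":{"rows":{"type":"string"},"claw":{"type":"number"},"force":{"type":"number"}},"required":["rows"]}

```bash
mkdir -p pics; python3 - <<'E'
from workcell import *
import cv2,numpy as np
for n in ("scene","side","wrist"):
    im=get_image(n); cv2.imwrite(f"pics/{n}0.png",im[:,:,::-1]); p=camera_params(n)
    R=cv2.Rodrigues(np.array(p["rvec"],float))[0]; print(n,p["fx"],-R.T@np.array(p["tvec"]),R[2])
print(get_obs())
E
```

```text
scene 393.23089127641225 [1101.83389522 -272.8625126  1113.39921042] [-0.47685553  0.29328323 -0.82860953]
side 400.9881263518624 [-110.41284176 -650.41467554 1018.71129173] [ 0.4792383   0.54359317 -0.68908426]
wrist 353.8426616845801 [675.52225059  70.60153197 372.13241058] [-0.00291255 -0.28054606 -0.95983614]
{'t': 0.15, 'joints': array([-2.11244883e+00,  1.51593235e+01,  9.19630476e+01, -2.13024908e-04,
        7.29788137e+01, -2.11449485e+00]), 'qvel': array([-0.12615567, -0.09206426, -0.2048288 ,  0.06741319, -0.06123986,
        0.0260348 ]), 'joint_efforts': array([-4.44535381e-04, -5.15905774e+01, -3.67958951e+01, -2.06692371e-04,
        8.09489022e-03,  2.50629785e-05]), 'tool_pos': array([6.74380906e+02, 4.04520507e-02, 2.03249339e+02]), 'tool_rot': array([[-3.67468695e-05,  9.99998442e-01, -1.76493773e-03],
       [ 9.99999997e-01,  3.68555478e-05,  6.15437778e-05],
       [ 6.16087297e-05, -1.76493547e-03, -9.99998441e-01]]), 'ft_force': array([-0.11660465, -0.46968671,  0.02936795]), 'moment': array([ 0.03023171, -0.02131693, -0.0455558 ]), 'gripper_force': 0.0, 'gripper_width': 85.37443265162199}
```

View pics/scene0.png

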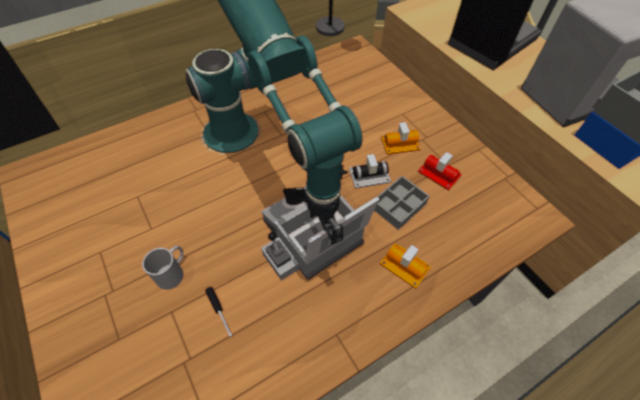

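View pics/side0.png

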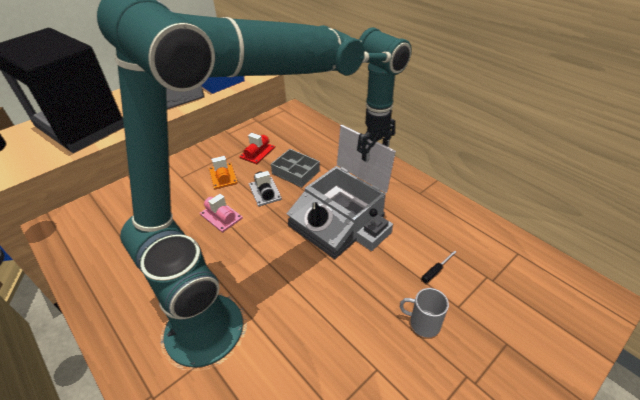

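The black pump is at about scene (372,172) and side (264,188). The stand is at about side (345,210), with the lid open, the lever at (375,225) and the knob at (317,215). I'll zoom in on the side view.

```bash
python3 - <<'E'
import cv2
im=cv2.imread("pics/side0.png")[115:265,220:420]
cv2.imwrite("pics/side0c.png",cv2.resize(im,None,fx=4,fy=4,interpolation=cv2.INTER_CUBIC))
E
cat > h.py <<'E'
import numpy as np,cv2
from workcell import *
def cam(p):
    R=cv2.Rodrigues(np.array(p["rvec"],float))[0]; t=np.array(p["tvec"],float); return R,t
def ray(p,uv,z):
    R,t=cam(p); c=-R.T@t
    d=R.T@np.array([(uv[0]-p["cx"])/p["fx"],(uv[1]-p["cy"])/p["fy"],1]); return c+d*(z-c[2])/d[2]
def proj(p,X):
    R,t=cam(p); q=np.atleast_2d(X)@R.T+t
    return q[:,:2]/q[:,2:]*[p["fx"],p["fy"]]+[p["cx"],p["cy"]]
def w(a): return np.array([[np.cos(a),-np.sin(a),0],[np.sin(a),np.cos(a),0],[0,0,1]])
E
```

```text
(no output)
```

View pics/side0c.png

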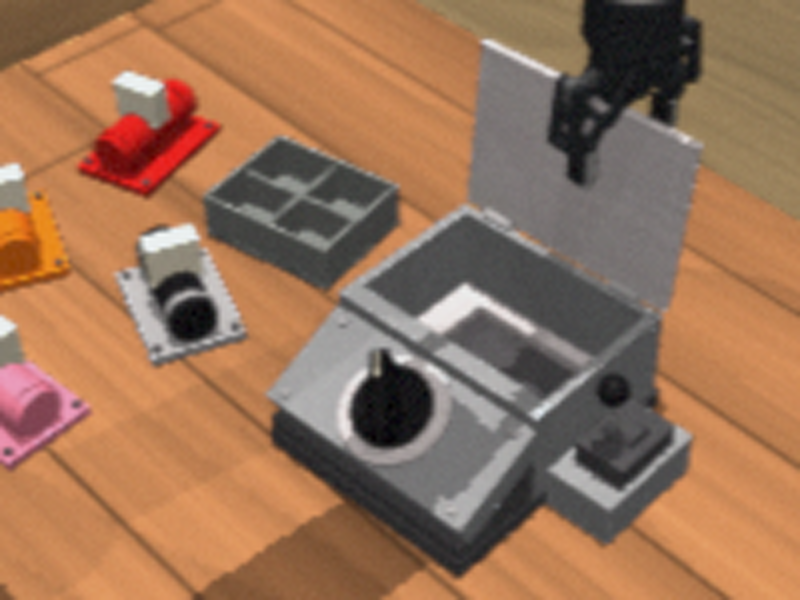

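The crop shows the black pump's foot corners at (120,275), (155,360) and (245,330), with its block top at about (168,240). The stand corners are clear, and the knob is at (388,405). The lid stands open past upright, with its free edge running (485,40) to (702,147).

```bash
cat > fit.py <<'E'
from h import *
from scipy.optimize import least_squares
p=camera_params("side")
f=lambda c:np.array(c)/4+[220,115]
S=[((272,397),(-130,110,60)),((465,530),(-130,-110,60)),((342,292),(-40,110,115)),((532,420),(-40,-110,115)),((470,207),(120,110,115)),((658,318),(120,-110,115)),((690,432),(85,-175,45)),((612,510),(-25,-175,45))]
uv=np.array([f(a) for a,b in S]); X=np.array([b for a,b in S],float)
g=lambda q:X@w(q[2]).T+[q[0],q[1],0]
r=least_squares(lambda q:(proj(p,g(q))-uv).ravel(),[650,0,0],loss="soft_l1"); print("stand",r.x,np.degrees(r.x[2])); print((proj(p,g(r.x))-uv).round(1).tolist())
s=r.x
E_=[f((485,40)),f((702,147))]
def lid(a): 
    return np.array([[120-160*np.cos(a)+10*np.sin(a),y,115.5+160*np.sin(a)+10*np.cos(a)] for y in(110,-110)])@w(s[2]).T+[s[0],s[1],0]
l=least_squares(lambda a:(proj(p,lid(a[0]))-E_).ravel(),[1.6]);print("lid",l.x,l.fun)
P=[((120,272),(None)),((155,362),None),((245,332),None)]
print("foot",[ray(p,f(a),10).round(0)for a,_ in P]); print("block",[ray(p,f(a),88).round(0) for a in((138,240),(193,225),(200,238),(145,255))])
for n,v in dict(nest=(45,0,20),axis=(-85,0,81),pre=(0,0,0)).items(): print(n,(w(s[2])@v+[s[0],s[1],0]).round(1))
E
python3 fit.py
```

```text
stand [5.45695033e+02 4.00471295e+01 7.34263062e-02] 4.20701744955862
[[-1.5, -0.7], [-1.0, 0.7], [-0.8, -0.1], [1.8, -0.1], [-0.8, -1.3], [1.8, -0.9], [1.5, 0.6], [0.1, 0.3]]
lid [1.65442357] [ 0.03682915 -0.1444403  -0.2313715  -0.21856336]
foot [array([435., 406.,  10.]), array([388., 282.,  10.]), array([471., 257.,  10.])]
block [array([430., 349.,  88.]), array([478., 332.,  88.]), array([472., 312.,  88.]), array([423., 328.,  88.])]
nest [590.6  43.3  20. ]
axis [460.9  33.8  81. ]
pre [545.7  40.    0. ]
```

Call:
{"name": "arm_command", "arguments": {
  "rows": "0 0 .25 0 0 0; 0 0 .5 0 0 0; 0 0 .5 0 0 .35; 0 0 .5 0 0 .7; 0 0 .5 0 0 1",
  "claw": -1
}}

```text
t: 0.78
tool_pos: [674.8, 0.0, 329.0]
tool_rot: [[-0.505, 0.863, -0.0], [0.863, 0.505, 0.0], [0.0, -0.0, -1.0]]
ft_force: [-0.2, 0.2, -0.1]
gripper_width: 85.3
gripper_force: 0.0
```

Call:
{"name": "arm_command", "arguments": {
  "rows": "-.134 .2 0 0 0 .35; -.268 .4 0 0 0 .7; -.4 .6 0 0 0 1; -.536 .8 0 0 0 1; -.67 .99 0 0 0 1"
}}

```text
t: 1.4
tool_pos: [506.0, 248.9, 329.0]
tool_rot: [[-0.866, 0.5, -0.0], [0.5, 0.866, 0.0], [0.0, -0.0, -1.0]]
ft_force: [0.6, 1.6, -0.1]
gripper_width: 85.6
gripper_force: 0.0
```

Call:
{"name": "arm_command", "arguments": {
  "rows": "-.22 .33 -.2 0 0 .35; -.22 .33 -.4 0 0 .37; -.22 .33 -.6 0 0 .37; -.22 .33 -.6 0 0 .37; -.22 .33 -.6 0 0 .37"
}}

```text
t: 2.02
tool_pos: [453.1, 330.0, 180.2]
tool_rot: [[-0.946, 0.324, 0.0], [0.324, 0.946, -0.0], [-0.0, 0.0, -1.0]]
ft_force: [-0.1, 0.1, 0.2]
gripper_width: 85.6
gripper_force: 0.0
```

```bash
python3 - <<'E'
from h import *
o=get_obs(); print(o["t"],o["tool_pos"],o["tool_rot"].round(3).tolist(),o["joints"])
p=camera_params("wrist"); im=get_image("wrist"); cv2.imwrite("pics/w1.png",im[:,:,::-1])
c=np.array([452,330]); 
Y=w(np.radians(-19))
print(proj(p,np.array([[-25,-12,88],[25,-12,88],[25,12,88],[-25,12,88],[-45,-65,10],[45,-65,10],[45,65,10],[-45,65,10]])@Y.T+[452,330,0]).round(0).tolist())
E
```

```text
2.025 [453.1304352  329.96387629 180.18774558] [[-0.946, 0.324, 0.0], [0.324, 0.946, -0.0], [-0.0, 0.0, -1.0]] [ 3.35260995e+01  3.71749616e+00  1.07675787e+02 -1.68079283e-02
  6.85890169e+01 -3.75604827e+01]
[[302.0, 161.0], [302.0, 225.0], [333.0, 225.0], [334.0, 161.0], [249.0, 126.0], [253.0, 217.0], [382.0, 217.0], [387.0, 126.0]]
```

View pics/w1.png

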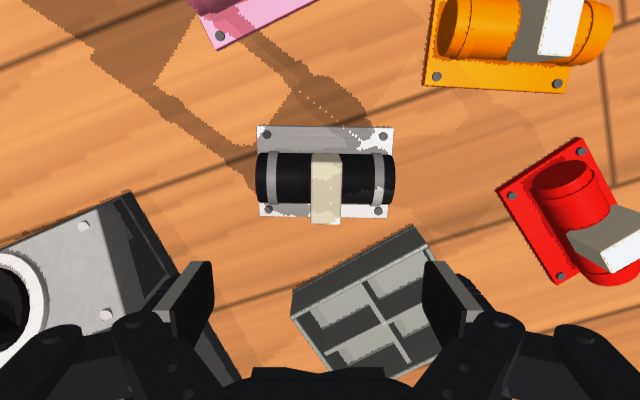

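The wrist view shows the pump block mid at u≈326, against 318 predicted. The foot corners are (257,126), (393,127), (388,218). The pump is therefore about 6.5 mm farther along its +y, and the yaw agrees.

Call:
{"name": "arm_command", "arguments": {
  "rows": ".004 .025 -.15 0 0 0; .004 .025 -.3 0 0 0; .004 .025 -.4 0 0 0; .004 .025 -.48 0 0 0; .004 .025 -.48 0 0 0"
}}

```text
t: 2.7
tool_pos: [455.1, 336.3, 60.7]
tool_rot: [[-0.946, 0.325, 0.001], [0.325, 0.946, 0.001], [-0.001, 0.001, -1.0]]
ft_force: [1.2, -0.1, 0.7]
gripper_width: 85.2
gripper_force: 0.0
```

Call:
{"name": "arm_command", "arguments": {
  "rows": "0 0 0 0 0 0; 0 0 0 0 0 0; 0 0 0 0 0 0; 0 0 0 0 0 0; 0 0 0 0 0 0",
  "claw": 1,
  "force": 60
}}

```text
t: 3.32
tool_pos: [455.0, 337.4, 61.1]
tool_rot: [[-0.946, 0.324, 0.003], [0.324, 0.946, 0.002], [-0.002, 0.003, -1.0]]
ft_force: [-1.6, -2.7, 12.9]
gripper_width: 0.8
gripper_force: 6.7
```

Call:
{"name": "arm_command", "arguments": {
  "rows": "0 0 0 0 0 0; 0 0 .02 0 0 0; 0 0 .1 0 0 0; 0 0 .25 0 0 0; 0 0 .25 0 0 0"
}}

```text
t: 3.95
tool_pos: [455.5, 337.7, 125.2]
tool_rot: [[-0.946, 0.324, 0.005], [0.324, 0.946, 0.003], [-0.004, 0.005, -1.0]]
ft_force: [0.2, 0.4, -0.6]
gripper_width: 0.3
gripper_force: 0.0
```

The grip missed (width about 0), so I'll take another look.

```bash
python3 - <<'E'
from h import *
p=camera_params("wrist"); im=get_image("wrist"); cv2.imwrite("pics/w2.png",im[:,:,::-1])
im=get_image("side");a=im[115:265,180:340]; s=get_image("scene")[130:230,320:480]
a=cv2.resize(a,(640,600))[:, :, ::-1]; 
cv2.imwrite("pics/m2.png",np.vstack([cv2.resize(im[130:230,200:330],(480,369)),cv2.resize(s,(480,300))])[:600,:,::-1]); 
print(get_obs()["tool_pos"],proj(p,[get_obs()["tool_pos"],[455,337,88]]))
E
python3 - <<'E'
import cv2,numpy as np
a=cv2.imread("pics/w2.png");b=cv2.imread("pics/m2.png")
b=b[:600]; c=np.zeros((600,800,3),np.uint8); c[:, :480][:b.shape[0]]=b; c[:200,480:800]=cv2.resize(a,(320,200)); cv2.imwrite("pics/c2.png",c)
E
```

```text
[452.70552003 335.75423574 120.87490483] [[313.16088203 234.86158657]
 [316.72055968 217.6806622 ]]
```

View pics/c2.png

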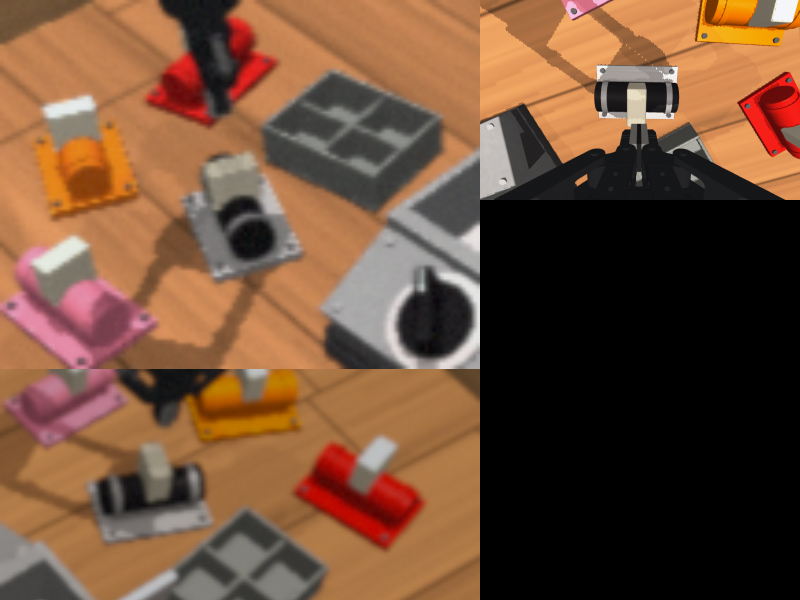

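```bash
python3 - <<'E'
from h import *
ps,pc=camera_params("side"),camera_params("scene")
P=lambda p:p["fx"] and np.array([[p["fx"],0,p["cx"]],[0,p["fy"],p["cy"]],[0,0,1]])@np.hstack([cam(p)[0],cam(p)[1][:,None]])
def tri(a,b):
    X=cv2.triangulatePoints(P(ps),P(pc),np.array(a,float)[:,None],np.array(b,float)[:,None]); X=(X[:3]/X[3]).T; return X, proj(ps,X)-a, proj(pc,X)-b
S=lambda u,v:(200+u*130/480,130+v*100/369); C=lambda u,v:(320+u/3,130+(v-369)/3)
print("tip",tri(S(218,112),C(165,427)))
print("blocktop",tri(S(230,170),C(155,452)))
print("foot",tri(S(216,280),C(106,541)),tri(S(300,255),C(212,522)))
print(proj(ps,[452.7,335.7,121]),S(218,112),proj(pc,[452.7,335.7,121]),C(165,427))
o=get_obs();print(o["tool_pos"],o["t"])
E
```

```text
tip (array([[455.96590472, 340.82508015, 142.61200493]]), array([[0.62910168, 0.60757927]]), array([[ 0.47525063, -0.85589217]]))
blocktop (array([[449.01267354, 334.99933338,  85.40871359]]), array([[-1.10267154, -1.07277939]]), array([[-0.81930976,  1.46472935]]))
foot (array([[422.8948881 , 319.56254514, -62.86078014]]), array([[4.65247827, 3.78178768]]), array([[ 3.64976756, -5.34207852]])) (array([[512.56926492, 373.92655892, -60.12705729]]), array([[-7.97828691, -7.9948282 ]]), array([[-5.51457739, 11.1081612 ]]))
[[260.5888409  166.79352997]] (259.0416666666667, 160.35230352303523) [[372.85998175 152.81631012]] (375.0, 149.33333333333334)
[452.70552003 335.75423574 120.87490483] 4.1
```

```bash
python3 - <<'E'
from h import *
p=camera_params("wrist");o=get_obs();R=o["tool_rot"];t=o["tool_pos"]
for d in(0,10,20,30): print(d,proj(p,t-R[:,2]*d).round(0), proj(camera_params("side"),t-R[:,2]*d).round(1))
a=cv2.imread("pics/w2.png"); b=get_image("side")[:,:,::-1]
cv2.imwrite("pics/c3.png",np.hstack([cv2.resize(a[200:350,240:390],(400,400)),cv2.resize(b[100:200,210:310],(400,400))]))
E
```

```text
0 [[318. 242.]] [[260.6 166.8]]
10 [[319. 250.]] [[260.2 164.6]]
20 [[319. 259.]] [[259.8 162.4]]
30 [[319. 269.]] [[259.4 160.1]]
```

View pics/c3.png

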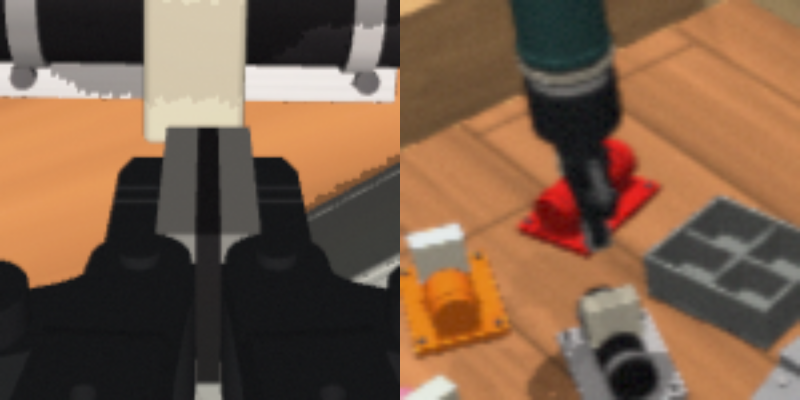

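The closed fingertips sit about 26 mm short of the reported TCP in both views, and the earlier touch on the block top agrees. I'll go lower and shift 4 mm along -y.

Call:
{"name": "arm_command", "arguments": {
  "rows": "0 0 0 0 0 0; -.005 -.015 0 0 0 0; -.005 -.015 -.12 0 0 0; -.005 -.015 -.22 0 0 0; -.005 -.015 -.25 0 0 0",
  "claw": -1
}}

```text
t: 4.78
tool_pos: [450.6, 331.2, 57.1]
tool_rot: [[-0.946, 0.324, -0.004], [0.324, 0.946, -0.002], [0.003, -0.003, -1.0]]
ft_force: [-0.5, -0.5, 0.4]
gripper_width: 85.1
gripper_force: 0.0
```

Call:
{"name": "arm_command", "arguments": {
  "rows": "0 0 -.03 0 0 0; 0 0 -.06 0 0 0; 0 0 -.09 0 0 0; 0 0 -.1 0 0 0; 0 0 -.1 0 0 0"
}}

```text
t: 5.4
tool_pos: [452.2, 332.5, 34.2]
tool_rot: [[-0.946, 0.324, -0.0], [0.324, 0.946, -0.0], [0.0, -0.0, -1.0]]
ft_force: [-0.3, 0.2, 0.1]
gripper_width: 85.7
gripper_force: 0.0
```

Call:
{"name": "arm_command", "arguments": {
  "rows": "0 0 0 0 0 0; 0 0 0 0 0 0; 0 0 0 0 0 0; 0 0 0 0 0 0; 0 0 0 0 0 0",
  "claw": 1
}}

```text
t: 6.02
tool_pos: [453.0, 333.4, 35.1]
tool_rot: [[-0.946, 0.324, 0.002], [0.324, 0.946, 0.002], [-0.001, 0.002, -1.0]]
ft_force: [-0.3, 1.9, 2.9]
gripper_width: 22.8
gripper_force: 60.4
```

Gripped, with the block 23 mm wide. Next I'll lift and carry towards the stand, pausing beside it for a look.

Call:
{"name": "arm_command", "arguments": {
  "rows": "0 0 .04 0 0 0; 0 0 .15 0 0 0; 0 0 .35 0 0 0; 0 0 .55 0 0 0; 0 0 .7 0 0 0"
}}

```text
t: 6.65
tool_pos: [451.3, 331.4, 209.9]
tool_rot: [[-0.946, 0.324, -0.002], [0.324, 0.946, -0.002], [0.001, -0.002, -1.0]]
ft_force: [0.1, 0.3, -7.8]
gripper_width: 22.9
gripper_force: 60.2
```

Call:
{"name": "arm_command", "arguments": {
  "rows": ".1 -.2 0 0 0 .2; .2 -.4 0 0 0 .4; .3 -.6 0 0 0 .6; .35 -.7 0 0 0 .77; .35 -.7 0 0 0 .77"
}}

```text
t: 7.28
tool_pos: [538.6, 154.5, 207.2]
tool_rot: [[-0.998, -0.07, -0.005], [-0.07, 0.998, -0.002], [0.005, -0.002, -1.0]]
ft_force: [-0.6, 1.0, -8.0]
gripper_width: 23.3
gripper_force: 61.0
```

```bash
python3 - <<'E'
from h import *
o=get_obs(); print(o["t"],o["tool_pos"],o["tool_rot"].round(3).tolist(),o["gripper_width"],o["ft_force"])
p=camera_params("wrist"); np.save("p4.npy",p,allow_pickle=True); im=get_image("wrist"); cv2.imwrite("pics/w4.png",im[:,:,::-1])
s=[545.7,40.05,.0734]
X=np.array([(-40,110,115),(-40,-110,115),(120,110,115),(120,-110,115),(-5,70,32),(-5,-70,32),(95,70,32),(95,-70,32),(-85,0,81),(-130,110,60),(-130,-110,60)])
print(proj(p,X@w(s[2]).T+[s[0],s[1],0]).round(0).tolist())
E
```

```text
7.275 [538.59869555 154.45359241 207.18943408] [[-0.998, -0.07, -0.005], [-0.07, 0.998, -0.002], [0.005, -0.002, -1.0]] 23.34567258310119 [-0.58508229  0.98302066 -7.97396966]
[[312.0, 141.0], [13.0, 142.0], [314.0, 330.0], [57.0, 330.0], [273.0, 168.0], [132.0, 169.0], [277.0, 261.0], [145.0, 261.0], [174.0, 80.0], [313.0, 22.0], [42.0, 23.0]]
```

View pics/w4.png

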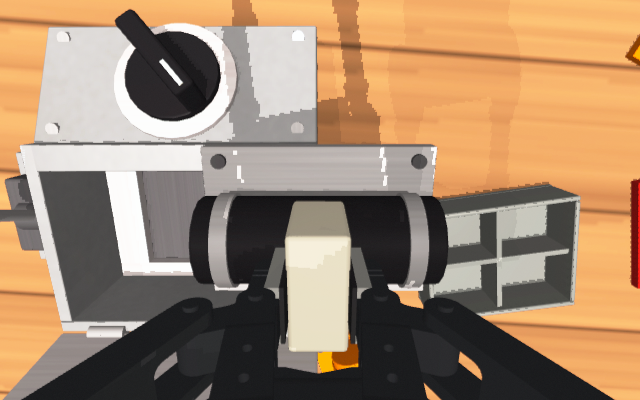

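The wrist view shows the pump held straight. The stand's panel corners are (49,27) and (317,27). The wall's front-left top corner is (22,145), the back-left is (62,331), and the nest's left rail inner edge is about (142,170). I'll refit the stand from these.

```bash
python3 - <<'E'
from h import *
from scipy.optimize import least_squares
p=np.load("p4.npy",allow_pickle=True).item()
S=[((49,27),(-130,-110,60)),((317,27),(-130,110,60)),((22,145),(-40,-110,115)),((317,144),(-40,110,115)),((62,331),(120,-110,115)),((142,170),(-5,-70,32)),((154,262),(95,-70,32)),((175.5,81),(-85,0,81))]
uv=np.array([a for a,b in S],float);X=np.array([b for a,b in S],float)
g=lambda q:X@w(q[2]).T+[q[0],q[1],0]
r=least_squares(lambda q:(proj(p,g(q))-uv).ravel(),[545,40,0.07],loss="soft_l1");s=r.x
print(s,np.degrees(s[2]),(proj(p,g(s))-uv).round(1).tolist())
for v in((45,0,20),(-85,0,81)): print(w(s[2])@v+[s[0],s[1],0])
# held pump: foot front corners at bolts edge seen (202,147),(436,147) ; grip block top
o=get_obs();t=o["tool_pos"];print(t,o["tool_rot"].round(3).tolist())
for zf in (165,175,185): print(zf,ray(p,(202,147),zf),ray(p,(436,147),zf))
E
```

```text
[5.47225708e+02 4.45129397e+01 7.31274214e-02] 4.189892614968835 [[-0.8, -1.2], [1.0, -2.2], [-2.8, -0.1], [1.3, 0.0], [0.9, 1.1], [-5.8, 0.4], [-4.3, 1.0], [3.8, 1.3]]
[592.10543987  47.8007415   20.        ]
[462.45288028  38.30264737  81.        ]
[538.14026895 155.8889396  207.27165106] [[-0.998, -0.07, -0.005], [-0.07, 0.998, -0.001], [0.005, -0.001, -1.0]]
165 [500.14545749  81.97819515 165.        ] [490.3679653  220.81429155 165.        ]
175 [498.68035292  85.16011684 175.        ] [489.36537052 217.42877736 175.        ]
185 [497.21524835  88.34203853 185.        ] [488.36277573 214.04326317 185.        ]
```

Call:
{"name": "arm_command", "arguments": {
  "rows": ".1 -.2 0 0 0 0; .2 -.4 0 0 0 0; .214 -.432 0 0 0 .007; .214 -.432 0 0 0 .007; .214 -.432 0 0 0 .007"
}}

```text
t: 7.95
tool_pos: [592.1, 51.0, 208.6]
tool_rot: [[-0.997, -0.078, -0.002], [-0.078, 0.997, 0.001], [0.002, 0.001, -1.0]]
ft_force: [-0.2, 0.3, -7.2]
gripper_width: 22.6
gripper_force: 62.0
```

Call:
{"name": "arm_command", "arguments": {
  "rows": "0 0 0 0 0 0; 0 0 -.1 0 0 0; 0 0 -.2 0 0 0; 0 0 -.3 0 0 0; 0 0 -.3 0 0 0"
}}

```text
t: 8.57
tool_pos: [590.3, 50.3, 131.6]
tool_rot: [[-0.997, -0.078, -0.006], [-0.078, 0.997, -0.0], [0.006, 0.0, -1.0]]
ft_force: [-0.5, -0.2, -7.0]
gripper_width: 23.3
gripper_force: 61.9
```

```bash
python3 - <<'E'
from h import *
o=get_obs(); print(o["t"],o["tool_pos"],o["tool_rot"].round(3).tolist(),o["ft_force"])
p=camera_params("wrist"); im=get_image("wrist"); 
a=im[60:330,100:540]; cv2.imwrite("pics/w5.png",cv2.resize(a,None,fx=1.8,fy=1.8,interpolation=cv2.INTER_CUBIC)[:,:,::-1]); np.save("p5.npy",p,allow_pickle=True)
s=[547.2,44.3,.0731]
X=np.array([(-5,70,32),(-5,-70,32),(-40,110,115),(-40,-110,115),(-20,100,115),(-20,-100,115)])
print(((proj(p,X@w(s[2]).T+[s[0],s[1],0])-[100,60])*1.8).round(0).tolist())
E
```

```text
8.575 [590.33930379  50.25350786 131.5529225 ] [[-0.997, -0.078, -0.006], [-0.078, 0.997, -0.0], [0.006, 0.0, -1.0]] [-0.53860214 -0.24195266 -7.01578273]
[[556.0, 128.0], [219.0, 127.0], [786.0, 24.0], [-15.0, 20.0], [738.0, 99.0], [32.0, 95.0]]
```

View pics/w5.png

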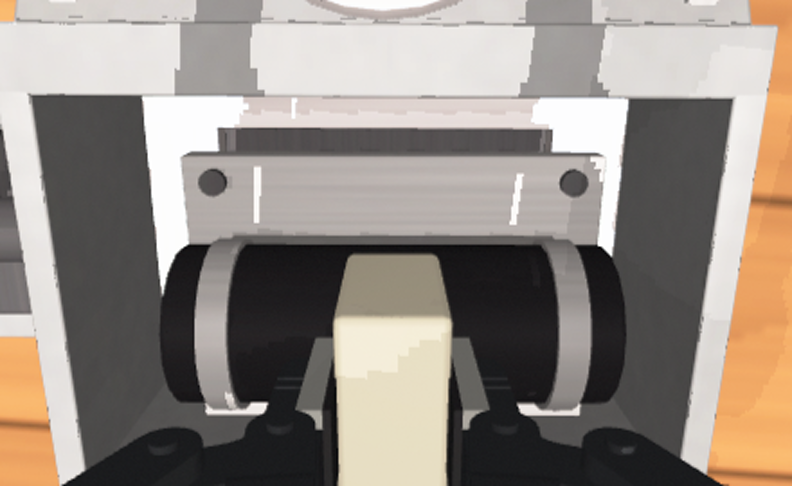

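The view shows the foot front edge at crop (182,155)–(605,155), and the nest's front rail inner corners at (219,128) and (551,128), which match the prediction. Next I'll work out the remaining offset.

```bash
python3 - <<'E'
from h import *
p=np.load("p5.npy",allow_pickle=True).item()
f=lambda c:np.array(c)/1.8+[100,60]
for z in(95,100,105):
    a,b=ray(p,f((182,154)),z),ray(p,f((605,154)),z); print(z,np.linalg.norm(a-b),(a+b)/2+w(.0731)@[45,0,0],np.degrees(np.arctan2(*(a-b)[:2]*[1,-1])))
a,b=ray(p,f((219,128)),32),ray(p,f((551,128)),32); print(np.linalg.norm(a-b),(a+b)/2+w(.0731)@[50,0,0],np.degrees(np.arctan2(*(a-b)[:2]*[1,-1])))
print(get_obs()["tool_pos"])
E
```

```text
95 135.96640586519086 [590.33084093  49.9128574   95.        ] 4.4755405618761515
100 132.6647493696699 [589.74308127  49.85155951 100.        ] 4.475540561876096
105 129.36309287414898 [589.15532161  49.79026162 105.        ] 4.475540561876136
137.8394325753456 [592.29936229  46.68441874  32.        ] 4.475832592088685
[591.97101075  50.2086661  133.41931453]
```

Call:
{"name": "arm_command", "arguments": {
  "rows": ".011 -.0125 0 0 0 0; .011 -.0125 -.08 0 0 0; .011 -.0125 -.16 0 0 0; .011 -.0125 -.22 0 0 0; .011 -.0125 -.23 0 0 0"
}}

```text
t: 9.25
tool_pos: [593.7, 46.3, 73.9]
tool_rot: [[-0.997, -0.077, -0.005], [-0.077, 0.997, -0.0], [0.005, 0.0, -1.0]]
ft_force: [0.3, 0.9, -7.3]
gripper_width: 22.8
gripper_force: 62.0
```

Call:
{"name": "arm_command", "arguments": {
  "rows": "0 0 -.016 0 0 0; 0 0 -.032 0 0 0; 0 0 -.04 0 0 0; 0 0 -.048 0 0 0; 0 0 -.048 0 0 0"
}}

```text
t: 9.88
tool_pos: [596.0, 46.4, 64.8]
tool_rot: [[-0.997, -0.077, -0.0], [-0.077, 0.997, 0.0], [0.0, 0.0, -1.0]]
ft_force: [0.3, -0.0, -7.7]
gripper_width: 22.8
gripper_force: 62.0
```

Call:
{"name": "arm_command", "arguments": {
  "rows": "-.008 0 0 0 0 0; -.008 0 -.012 0 0 0; -.008 0 -.02 0 0 0; -.008 0 -.028 0 0 0; -.008 0 -.028 0 0 0"
}}

```text
t: 10.5
tool_pos: [593.7, 46.4, 57.4]
tool_rot: [[-0.997, -0.077, -0.001], [-0.077, 0.997, -0.0], [0.001, 0.0, -1.0]]
ft_force: [-0.3, 0.5, -7.5]
gripper_width: 22.9
gripper_force: 62.1
```

Call:
{"name": "arm_command", "arguments": {
  "rows": "0 0 -.004 0 0 0; 0 0 -.008 0 0 0; 0 0 -.012 0 0 0; 0 0 -.012 0 0 0; 0 0 -.012 0 0 0"
}}

```text
t: 11.12
tool_pos: [594.1, 46.5, 56.3]
tool_rot: [[-0.997, -0.077, 0.0], [-0.077, 0.997, 0.0], [-0.0, 0.0, -1.0]]
ft_force: [-5.2, -0.3, 3.8]
gripper_width: 23.1
gripper_force: 63.7
```

The foot touched down at the expected height, so I'll release and rise.

Call:
{"name": "arm_command", "arguments": {
  "rows": "0 0 0 0 0 0; 0 0 0 0 0 0; 0 0 0 0 0 0; 0 0 0 0 0 0; 0 0 0 0 0 0",
  "claw": -1
}}

```text
t: 11.75
tool_pos: [594.0, 46.4, 54.7]
tool_rot: [[-0.997, -0.077, 0.0], [-0.077, 0.997, 0.0], [-0.0, 0.0, -1.0]]
ft_force: [-0.2, -1.3, -0.5]
gripper_width: 85.2
gripper_force: 0.0
```

Call:
{"name": "arm_command", "arguments": {
  "rows": "0 0 .05 0 0 0; 0 0 .2 0 0 0; 0 0 .4 0 0 0; 0 0 .6 0 0 0; 0 0 .6 0 0 0"
}}

```text
t: 12.38
tool_pos: [598.1, 46.5, 212.2]
tool_rot: [[-0.997, -0.077, 0.012], [-0.077, 0.997, 0.0], [-0.012, -0.0, -1.0]]
ft_force: [0.5, -0.9, 0.2]
gripper_width: 85.3
gripper_force: 0.0
```

Call:
{"name": "arm_command", "arguments": {
  "rows": "-.2 0 0 0 0 0; -.4 0 0 0 0 0; -.4 0 0 0 0 0; -.4 0 0 0 0 0; -.4 0 0 0 0 0"
}}

```text
t: 13.0
tool_pos: [495.2, 46.4, 205.1]
tool_rot: [[-0.997, -0.077, 0.001], [-0.077, 0.997, 0.0], [-0.001, -0.0, -1.0]]
ft_force: [-0.2, -0.3, 0.4]
gripper_width: 85.0
gripper_force: 0.0
```

```bash
python3 - <<'E'
from h import *
o=get_obs(); print(o["t"],o["tool_pos"],o["tool_rot"].round(3).tolist(),o["joints"])
p=camera_params("wrist"); im=get_image("wrist"); cv2.imwrite("pics/w6.png",im[:,:,::-1]); np.save("p6.npy",p,allow_pickle=True)
s=[547.4,43.6,.0731]
n=np.array([45,0,20])
X=np.array([(-45,-65,10),(-45,65,10),(45,-65,10),(45,65,10),(-25,-12,88),(25,12,88)])+n
X=np.vstack([X,[(-130,-110,60),(-130,110,60),(-85,0,81)]])
print(proj(p,X@w(s[2]).T+[s[0],s[1],0]).round(0).tolist())
E
```

```text
13.0 [495.21215806  46.37019165 205.11802949] [[-0.997, -0.077, 0.001], [-0.077, 0.997, 0.0], [-0.001, -0.0, -1.0]] [ 2.48024647e+00 -4.43622705e+00  1.13092506e+02 -5.69677870e-04
  7.12891564e+01 -9.19240806e+01]
[[249.0, 223.0], [375.0, 223.0], [253.0, 300.0], [371.0, 300.0], [296.0, 277.0], [324.0, 329.0], [181.0, 89.0], [441.0, 90.0], [311.0, 146.0]]
```

View pics/w6.png

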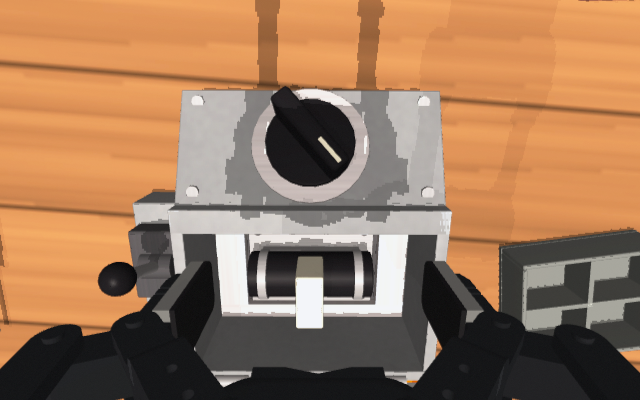

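The pump sits squarely in the nest: its block spans 297–323 px against 296–324 predicted. The knob disc is centred at (311,144), and the bar runs from upper left (283,93) to lower right (336,172), with its index line (319,138)–(340,161). Next I'll fit the bar angle and plan the tilt.

```bash
cat > knob.py <<'E'
from h import *
from scipy.spatial.transform import Rotation as Ro
s=[547.4,43.6,.0731]; A=w(s[2]); O=np.array([s[0],s[1],0])
c,d=np.cos(np.radians(25)),np.sin(np.radians(25))
K=A@np.array([[c,0,-d],[0,1,0],[d,0,c]]).T.T  # columns x'(uphill), y', n
K=A@np.column_stack([(c,0,d),(0,1,0),(-d,0,c)])
k0=A@[-85,0,81]+O
def tgt(phi,off):   # phi deg: tool y direction from uphill, ccw about n ; off: TCP height off the panel
    a=np.radians(phi); y=K@[np.cos(a),np.sin(a),0]; z=-K[:,2]; x=np.cross(y,z)
    return k0+K[:,2]*off, np.column_stack([x,y,z])
def plan(phi,off):
    o=get_obs(); P,R=tgt(phi,off); v=Ro.from_matrix(R@o["tool_rot"].T).as_rotvec(degrees=True)
    print("t",o["t"],"shift",((P-o["tool_pos"])/250).round(3),"turn",(v/30).round(3),"off now",(K.T@(o["tool_pos"]-k0)).round(1),"yphi",np.degrees(np.arctan2(*(K.T@o["tool_rot"][:,1])[[1,0]])).round(1),"J",o["joints"].round(0))
E
python3 - <<'E'
from knob import *
p=np.load("p6.npy",allow_pickle=True).item()
for ph in (30,35,40,45,50):
    a=np.radians(ph); b=np.array([np.cos(a),np.sin(a),0])
    q=proj(p,np.array([k0+K@(b*r+[0,0,45]) for r in(-36,0,14,36)])); v=q[3]-q[1]
    print(ph,q.round(0).tolist(),np.degrees(np.arctan2(v[1],v[0])).round(1))
plan(132,70)
E
```

```text
30 [[285.0, 85.0], [310.0, 127.0], [320.0, 143.0], [335.0, 170.0]] 59.2
35 [[281.0, 87.0], [310.0, 127.0], [321.0, 142.0], [339.0, 168.0]] 54.1
40 [[277.0, 89.0], [310.0, 127.0], [322.0, 141.0], [343.0, 165.0]] 49.1
45 [[274.0, 92.0], [310.0, 127.0], [324.0, 140.0], [346.0, 162.0]] 44.0
50 [[271.0, 95.0], [310.0, 127.0], [325.0, 139.0], [349.0, 159.0]] 39.0
t 13.05 shift [-0.248 -0.044 -0.242] turn [-0.245 -0.815  1.37 ] off now [82.4  6.6 98.4] yphi 90.2 J [  2.  -4. 113.  -0.  71. -92.]
```

Call:
{"name": "arm_command", "arguments": {
  "rows": "-.1 -.02 0 0 0 0; -.15 -.03 0 .03 -.4 0; -.2 -.04 -.05 .061 -.831 0; -.248 -.044 -.1 .061 -.831 0; -.248 -.044 -.15 .061 -.831 0"
}}

```text
t: 13.68
tool_pos: [430.8, 35.2, 166.3]
tool_rot: [[-0.904, -0.076, 0.422], [-0.07, 0.997, 0.031], [-0.423, -0.002, -0.906]]
ft_force: [0.0, -0.1, 0.3]
gripper_width: 85.2
gripper_force: 0.0
```

```bash
python3 -c "
from knob import *
plan(131,70)"
```

```text
t 13.675 shift [ 0.009  0.    -0.088] turn [-0.573 -0.042  1.233] off now [ 7.2  0.1 90.8] yphi 90.2 J [ -0. -31. 140.   3.  46. -96.]
```

Call:
{"name": "arm_command", "arguments": {
  "rows": ".009 0 -.04 -.14 -.01 .308; .009 0 -.06 -.28 -.02 .616; .009 0 -.07 -.42 -.03 .9; .009 0 -.088 -.43 -.03 .925; .009 0 -.088 -.43 -.03 .925"
}}

```text
t: 14.3
tool_pos: [434.9, 35.4, 145.1]
tool_rot: [[-0.741, -0.525, 0.419], [-0.566, 0.824, 0.031], [-0.362, -0.215, -0.907]]
ft_force: [0.1, -0.3, 0.1]
gripper_width: 85.3
gripper_force: 0.0
```

```bash
python3 -c "
from knob import *
plan(131,20)"
```

```text
t 14.3 shift [ 0.077  0.005 -0.184] turn [-0.144 -0.015  0.311] off now [ 1.9  0.1 69.8] yphi 120.7 J [  -0.  -29.  141.    3.   43. -127.]
```

Call:
{"name": "arm_command", "arguments": {
  "rows": "0 0 0 -.144 -.015 .311; .03 .002 -.08 -.144 -.015 .311; .055 .003 -.13 -.144 -.015 .311; .077 .005 -.184 -.144 -.015 .311; .077 .005 -.184 -.144 -.015 .311"
}}

```text
t: 14.92
tool_pos: [453.0, 36.6, 98.2]
tool_rot: [[-0.634, -0.649, 0.42], [-0.705, 0.709, 0.031], [-0.318, -0.276, -0.907]]
ft_force: [0.5, 0.7, 0.1]
gripper_width: 85.5
gripper_force: 0.0
```

```bash
python3 -c "
from knob import *
plan(131,-5)"
```

```text
t 14.925 shift [ 0.047  0.004 -0.087] turn [-0.    -0.002 -0.001] off now [-1.5 -0.1 19.6] yphi 131.0 J [   0.  -22.  142.    3.   35. -137.]
```

Call:
{"name": "arm_command", "arguments": {
  "rows": ".012 .001 -.022 0 0 0; .024 .002 -.044 0 0 0; .036 .003 -.065 0 0 0; .047 .004 -.087 0 0 0; .047 .004 -.087 0 0 0"
}}

```text
t: 15.55
tool_pos: [464.9, 37.6, 76.8]
tool_rot: [[-0.633, -0.65, 0.422], [-0.706, 0.708, 0.031], [-0.319, -0.278, -0.906]]
ft_force: [-0.7, 0.4, 1.4]
gripper_width: 85.5
gripper_force: 0.0
```

Call:
{"name": "arm_command", "arguments": {
  "rows": "0 0 0 0 0 0; 0 0 0 0 0 0; 0 0 0 0 0 0; 0 0 0 0 0 0; 0 0 0 0 0 0",
  "claw": 1,
  "force": 50
}}

```text
t: 16.18
tool_pos: [464.5, 38.4, 77.5]
tool_rot: [[-0.634, -0.649, 0.421], [-0.704, 0.709, 0.033], [-0.32, -0.276, -0.906]]
ft_force: [-6.2, 4.6, 6.0]
gripper_width: 15.0
gripper_force: 48.7
```

```bash
python3 -c "
from knob import *
plan(101,-5);plan(71,-5);plan(48,-5)"
```

```text
t 16.175 shift [ 0.001 -0.003 -0.004] turn [ 0.418  0.032 -0.908] off now [ 0.3  0.9 -4. ] yphi 131.0 J [   0.  -18.  143.    3.   31. -138.]
t 16.175 shift [ 0.001 -0.003 -0.004] turn [ 0.84   0.063 -1.814] off now [ 0.3  0.9 -4. ] yphi 131.0 J [   0.  -18.  143.    3.   31. -138.]
t 16.175 shift [ 0.001 -0.003 -0.004] turn [ 1.163  0.088 -2.509] off now [ 0.3  0.9 -4. ] yphi 131.0 J [   0.  -18.  143.    3.   31. -138.]
```

Call:
{"name": "arm_command", "arguments": {
  "rows": "0 0 0 .11 .01 -.23; 0 0 0 .21 .015 -.45; 0 0 0 .315 .022 -.68; 0 0 0 .418 .03 -.908; 0 0 0 .418 .03 -.908"
}}

```text
t: 16.8
tool_pos: [464.7, 37.8, 77.6]
tool_rot: [[-0.873, -0.245, 0.422], [-0.257, 0.966, 0.029], [-0.414, -0.083, -0.906]]
ft_force: [-5.5, 1.5, 6.4]
gripper_width: 15.4
gripper_force: 48.6
```

Call:
{"name": "arm_command", "arguments": {
  "rows": "0 0 0 .11 .01 -.23; 0 0 0 .21 .015 -.45; 0 0 0 .315 .022 -.68; 0 0 0 .418 .03 -.908; 0 0 0 .418 .03 -.908"
}}

```text
t: 17.42
tool_pos: [464.6, 37.3, 77.6]
tool_rot: [[-0.879, 0.227, 0.42], [0.261, 0.965, 0.025], [-0.4, 0.132, -0.907]]
ft_force: [-6.9, -3.5, 5.8]
gripper_width: 15.4
gripper_force: 49.1
```

Call:
{"name": "arm_command", "arguments": {
  "rows": "0 0 0 .11 .01 -.23; 0 0 0 .21 .015 -.45; 0 0 0 .26 .018 -.57; 0 0 0 .29 .02 -.63; 0 0 0 .29 .02 -.63"
}}

```text
t: 18.05
tool_pos: [464.4, 37.0, 77.4]
tool_rot: [[-0.742, 0.524, 0.419], [0.586, 0.81, 0.024], [-0.327, 0.263, -0.908]]
ft_force: [-6.4, -5.4, 7.9]
gripper_width: 14.9
gripper_force: 49.1
```

```bash
python3 -c "
from knob import *
plan(50,-5);o=get_obs();print(K.T@o['moment'])"
```

```text
t 18.05 shift [ 0.001  0.002 -0.004] turn [ 0.017 -0.006 -0.004] off now [ 0.1 -0.6 -4. ] yphi 50.3 J [  1. -18. 142.   2.  31. -55.]
[-0.6409895   0.83164416 -0.07970767]
```

The knob turned 80.7° and held. I'll release, back out along its axis, then straighten the tool for the lid.

Call:
{"name": "arm_command", "arguments": {
  "rows": "0 0 0 0 0 0; 0 0 0 0 0 0; 0 0 0 0 0 0; 0 0 0 0 0 0; -.02 0 .045 0 0 0",
  "claw": -1
}}

```text
t: 18.68
tool_pos: [459.2, 37.7, 88.0]
tool_rot: [[-0.742, 0.524, 0.418], [0.586, 0.81, 0.025], [-0.325, 0.263, -0.908]]
ft_force: [-0.5, 0.6, 0.6]
gripper_width: 85.3
gripper_force: 0.0
```

Call:
{"name": "arm_command", "arguments": {
  "rows": "-.03 -.002 .065 0 0 0; -.07 -.005 .15 0 0 0; -.11 -.008 .23 0 0 0; -.11 -.008 .4 0 0 0; -.11 -.008 .5 0 0 0"
}}

```text
t: 19.3
tool_pos: [433.4, 35.7, 217.4]
tool_rot: [[-0.74, 0.522, 0.424], [0.586, 0.81, 0.025], [-0.331, 0.267, -0.905]]
ft_force: [-1.0, -0.3, -0.2]
gripper_width: 85.7
gripper_force: 0.0
```

```bash
cat > go.py <<'E'
from knob import *
import sys
def to(X,yaw=90):  # stand-frame TCP, tool down, tool y at yaw in stand
    o=get_obs(); a=np.radians(yaw)+s[2]; y=np.array([np.cos(a),np.sin(a),0]); z=np.array([0,0,-1.]); R=np.column_stack([np.cross(y,z),y,z])
    v=Ro.from_matrix(R@o["tool_rot"].T).as_rotvec(degrees=True)
    print("t",round(o["t"],2),"now stand",(A.T@(o["tool_pos"]-O)).round(1),"shift",((A@np.array(X)+O-o["tool_pos"])/250).round(3),"turn",(v/30).round(3),"F",o["ft_force"].round(1),"J6",o["joints"][5].round(0))
if __name__=="__main__": to([float(v) for v in sys.argv[1:4]],*[float(v) for v in sys.argv[4:]])
E
python3 go.py 180 0 310
```

```text
t 19.3 now stand [-114.3    0.4  217.4] shift [1.174 0.084 0.37 ] turn [-0.337  0.786  1.304] F [-1.  -0.3 -0.2] J6 -55.0
```

Call:
{"name": "arm_command", "arguments": {
  "rows": "0 0 .2 -.08 .196 .326; 0 0 .4 -.168 .393 .65; .1 .01 .5 -.253 .59 .978; .2 .02 .5 -.253 .59 .978; .3 .02 .5 -.253 .59 .978",
  "claw": 1
}}

```text
t: 19.92
tool_pos: [509.1, 40.9, 340.2]
tool_rot: [[-0.99, 0.095, 0.103], [0.099, 0.995, 0.033], [-0.099, 0.043, -0.994]]
ft_force: [0.6, -0.3, 0.2]
gripper_width: -0.2
gripper_force: 0.0
```

```bash
python3 go.py 180 0 330
```

```text
t 19.93 now stand [-3.840e+01  1.000e-01  3.402e+02] shift [ 0.871  0.063 -0.041] turn [-0.079  0.191  0.325] F [ 0.6 -0.3  0.2] J6 -84.0
```

Call:
{"name": "arm_command", "arguments": {
  "rows": ".2 .015 0 -.079 .191 .325; .4 .03 0 -.079 .191 .325; .6 .045 0 -.079 .191 .325; .8 .06 0 -.079 .191 .325; .871 .063 0 -.079 .191 .325"
}}

```text
t: 20.55
tool_pos: [727.3, 56.6, 337.9]
tool_rot: [[-0.997, -0.073, -0.002], [-0.073, 0.997, -0.0], [0.002, 0.0, -1.0]]
ft_force: [0.2, -0.7, -0.1]
gripper_width: 0.3
gripper_force: 0.0
```

Call:
{"name": "arm_command", "arguments": {
  "rows": "0 0 0 0 0 0; 0 0 -.15 0 0 0; 0 0 -.3 0 0 0; 0 0 -.45 0 0 0; 0 0 -.45 0 0 0"
}}

```text
t: 21.18
tool_pos: [721.8, 56.3, 222.7]
tool_rot: [[-0.997, -0.072, -0.009], [-0.072, 0.997, -0.0], [0.009, 0.0, -1.0]]
ft_force: [-1.1, 0.1, -0.0]
gripper_width: 0.1
gripper_force: 0.0
```

```bash
python3 - <<'E'
from go import *
to((175,0,219))
def tip(a,r=135,h=11,dz=26):
    u=np.array([-np.cos(a),np.sin(a)]);m=np.array([np.sin(a),np.cos(a)]);q=np.array([120,115.5])+r*u+10*m
    return q[0]+h,q[1]-dz
for d in range(90,-1,-10):
    x,z=tip(np.radians(d)); print(d,round(x,1),round(z,1))
E
```

```text
t 21.18 now stand [ 1.748e+02 -1.000e-01  2.227e+02] shift [ 0.001  0.    -0.015] turn [ 0.001 -0.017  0.001] F [-1.1  0.1 -0. ] J6 -92.0
90 141.0 224.5
80 117.4 224.2
70 94.2 219.8
60 72.2 211.4
50 51.9 199.3
40 34.0 183.9
30 19.1 165.7
20 7.6 145.1
10 -0.2 122.8
0 -4.0 99.5
```

Call:
{"name": "arm_command", "arguments": {
  "rows": "-.06 -.004 0 0 0 0; -.12 -.009 0 0 0 0; -.18 -.013 0 0 0 0; -.24 -.0175 0 0 0 0; -.24 -.0175 0 0 0 0"
}}

```text
t: 21.8
tool_pos: [663.7, 51.9, 226.7]
tool_rot: [[-0.997, -0.072, -0.002], [-0.072, 0.997, -0.0], [0.002, 0.0, -1.0]]
ft_force: [0.1, 0.1, -0.2]
gripper_width: -0.0
gripper_force: 0.0
```

```bash
python3 go.py 72 0 211
```

```text
t 21.8 now stand [116.6  -0.3 226.7] shift [-0.178 -0.012 -0.063] turn [ 0.    -0.005  0.001] F [ 0.1  0.1 -0.2] J6 -92.0
```

Call:
{"name": "arm_command", "arguments": {
  "rows": "-.045 -.003 -.014 0 0 0; -.09 -.0065 -.028 0 0 0; -.135 -.01 -.045 0 0 0; -.178 -.012 -.063 0 0 0"
}}

```text
t: 22.3
tool_pos: [620.0, 48.7, 210.0]
tool_rot: [[-0.997, -0.072, -0.002], [-0.072, 0.997, -0.0], [0.002, -0.0, -1.0]]
ft_force: [1.7, -1.2, 2.2]
gripper_width: -0.1
gripper_force: 1.2
```

Call:
{"name": "arm_command", "arguments": {
  "rows": "-.04 -.003 -.024 0 0 0; -.08 -.006 -.048 0 0 0; -.115 -.0085 -.078 0 0 0; -.152 -.011 -.11 0 0 0"
}}

```text
t: 22.8
tool_pos: [582.3, 46.2, 182.3]
tool_rot: [[-0.997, -0.072, -0.001], [-0.072, 0.997, -0.0], [0.001, 0.0, -1.0]]
ft_force: [1.9, -0.2, 0.6]
gripper_width: 0.0
gripper_force: 0.9
```

```bash
python3 go.py 19.1 0 165.7; python3 - <<'E'
from h import *
im=get_image("side")[100:260,240:440]; sc=get_image("scene")[150:290,230:430]
a=cv2.resize(im,(500,400),interpolation=cv2.INTER_CUBIC); w_=get_image("wrist")
b=np.zeros((600,800,3),np.uint8); b[:400,:500]=a; b[400:600,:286]=cv2.resize(sc,(286,200)); b[400:600,300:620]=cv2.resize(w_,(320,200))
cv2.imwrite("pics/c7.png",b[:,:,::-1])
E
```

```text
t 22.8 now stand [ 35.    0.  182.3] shift [-0.063 -0.005 -0.067] turn [ 0.    -0.003  0.001] F [ 1.9 -0.2  0.6] J6 -92.0
```

View pics/c7.png

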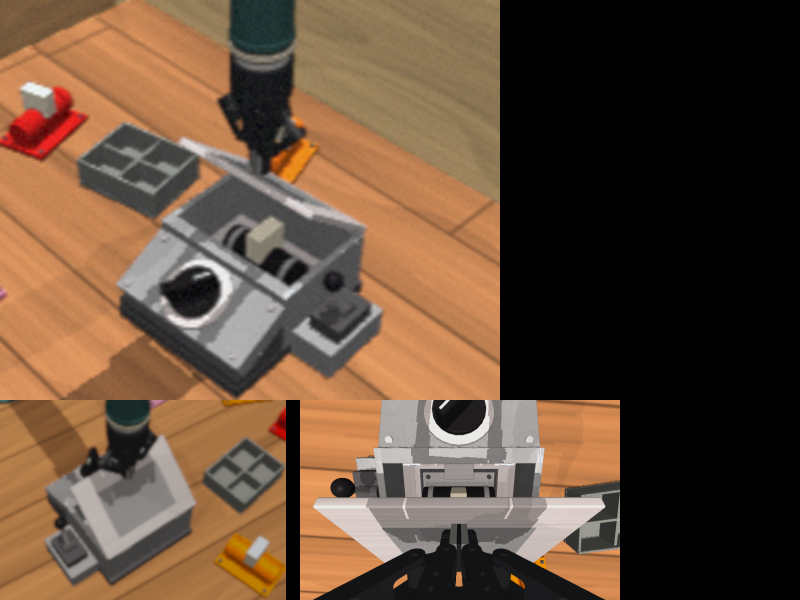

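The lid is part way down under the fingertips at side (260,165). The knob has turned to its new diagonal, the pump is in the nest, and the jaw is out. I'll carry on closing the lid slowly.

Call:
{"name": "arm_command", "arguments": {
  "rows": "-.02 -.0015 -.02 0 0 0; -.04 -.003 -.042 0 0 0; -.063 -.005 -.067 0 0 0; -.087 -.0065 -.107 0 0 0; -.109 -.008 -.149 0 0 0"
}}

```text
t: 23.58
tool_pos: [554.9, 44.1, 145.0]
tool_rot: [[-0.997, -0.072, -0.002], [-0.072, 0.997, -0.0], [0.002, -0.0, -1.0]]
ft_force: [1.2, 0.1, 1.0]
gripper_width: 0.1
gripper_force: 0.8
```

Call:
{"name": "arm_command", "arguments": {
  "rows": "-.01 -.001 -.03 0 0 0; -.018 -.0015 -.06 0 0 0; -.03 -.002 -.09 0 0 0; -.035 -.0025 -.12 0 0 0; -.04 -.003 -.14 0 0 0"
}}

```text
t: 24.2
tool_pos: [545.7, 43.5, 110.2]
tool_rot: [[-0.997, -0.072, -0.001], [-0.072, 0.997, 0.0], [0.001, 0.0, -1.0]]
ft_force: [-0.5, -0.1, 1.4]
gripper_width: 0.1
gripper_force: 0.5
```

```bash
python3 go.py -4 0 99.5
```

```text
t 24.2 now stand [-1.700e+00  1.000e-01  1.102e+02] shift [-0.009 -0.001 -0.043] turn [-0.    -0.002  0.001] F [-0.5 -0.1  1.4] J6 -92.0
```

Call:
{"name": "arm_command", "arguments": {
  "rows": "-.004 0 -.012 0 0 0; -.008 0 -.024 0 0 0; -.009 0 -.034 0 0 0; -.009 0 -.042 0 0 0; -.009 0 -.042 0 0 0"
}}

```text
t: 24.82
tool_pos: [543.1, 43.5, 100.0]
tool_rot: [[-0.997, -0.072, -0.002], [-0.072, 0.997, 0.0], [0.002, 0.0, -1.0]]
ft_force: [0.5, 0.4, -1.0]
gripper_width: -0.0
gripper_force: 0.0
```

Call:
{"name": "arm_command", "arguments": {
  "rows": "0 0 -.004 0 0 0; 0 0 -.008 0 0 0; 0 0 -.012 0 0 0; 0 0 -.012 0 0 0"
}}

```text
t: 25.32
tool_pos: [543.2, 43.5, 98.5]
tool_rot: [[-0.997, -0.072, -0.002], [-0.072, 0.997, -0.0], [0.002, 0.0, -1.0]]
ft_force: [-3.9, 0.4, 7.9]
gripper_width: 0.2
gripper_force: 4.3
```

Call:
{"name": "arm_command", "arguments": {
  "rows": "0 0 -.006 0 0 0; 0 0 -.012 0 0 0; 0 0 -.012 0 0 0; 0 0 -.012 0 0 0"
}}

```text
t: 25.82
tool_pos: [543.2, 43.5, 98.4]
tool_rot: [[-0.997, -0.073, -0.002], [-0.073, 0.997, -0.0], [0.002, 0.0, -1.0]]
ft_force: [-11.4, -0.9, 23.8]
gripper_width: -0.1
gripper_force: 12.1
```

The lid is at its hard stop: 24 N with no further travel. The start lever is next.

Call:
{"name": "arm_command", "arguments": {
  "rows": "0 0 .1 0 0 0; 0 0 .3 0 0 0; 0 0 .4 0 0 0; -.1 -.25 .4 0 0 0; -.16 -.5 .4 0 0 0"
}}

```text
t: 26.45
tool_pos: [504.9, -75.7, 194.9]
tool_rot: [[-0.997, -0.075, 0.0], [-0.075, 0.997, -0.0], [-0.0, -0.001, -1.0]]
ft_force: [0.5, -1.0, 0.1]
gripper_width: -0.1
gripper_force: 0.0
```

```bash
python3 go.py -52 -145 86
```

```text
t 26.45 now stand [ -51.1 -115.9  194.9] shift [ 0.005 -0.116 -0.436] turn [ 0.001  0.001 -0.005] F [ 0.5 -1.   0.1] J6 -106.0
```

Call:
{"name": "arm_command", "arguments": {
  "rows": "0 -.1 0 0 0 0; 0 -.1 -.1 0 0 0; 0 -.1 -.2 0 0 0; 0 -.1 -.3 0 0 0; 0 -.1 -.43 0 0 0"
}}

```text
t: 27.08
tool_pos: [505.8, -100.4, 86.5]
tool_rot: [[-0.997, -0.072, 0.001], [-0.072, 0.997, -0.0], [-0.001, -0.0, -1.0]]
ft_force: [0.2, 0.0, -0.5]
gripper_width: -0.0
gripper_force: 0.0
```

```bash
python3 go.py 20 -145 86
```

```text
t 27.07 now stand [ -52.  -140.6   86.5] shift [ 0.289  0.003 -0.002] turn [0.001 0.001 0.001] F [ 0.2  0.  -0.5] J6 -108.0
```

Call:
{"name": "arm_command", "arguments": {
  "rows": ".07 -.012 0 0 0 0; .14 -.006 0 0 0 0; .19 -.003 0 0 0 0; .24 0 0 0 0 0; .289 .003 0 0 0 0"
}}

```text
t: 27.7
tool_pos: [578.7, -99.4, 87.4]
tool_rot: [[-0.997, -0.073, -0.0], [-0.073, 0.997, -0.0], [0.0, -0.0, -1.0]]
ft_force: [-1.6, 0.1, 0.9]
gripper_width: 0.2
gripper_force: 0.5
```

Call:
{"name": "arm_command", "arguments": {
  "rows": ".02 .0015 0 0 0 0; .04 .003 0 0 0 0; .06 .0045 0 0 0 0; .08 .006 0 0 0 0; .08 .006 0 0 0 0"
}}

```text
t: 28.32
tool_pos: [596.8, -97.8, 86.4]
tool_rot: [[-0.997, -0.073, -0.003], [-0.073, 0.997, 0.0], [0.003, 0.0, -1.0]]
ft_force: [-2.0, -1.4, -0.4]
gripper_width: -0.3
gripper_force: 1.1
```

```bash
python3 go.py 44 -145 86
```

```text
t 28.32 now stand [  39.  -144.7   86.4] shift [ 0.02   0.    -0.002] turn [-0.    -0.005  0.001] F [-2.  -1.4 -0.4] J6 -106.0
```

Not at the stop yet (force still only 2 N), so I'll push a little further and watch the force.

Call:
{"name": "arm_command", "arguments": {
  "rows": ".01 .001 0 0 0 0; .02 .0015 0 0 0 0; .025 .002 0 0 0 0; .025 .002 0 0 0 0"
}}

```text
t: 28.82
tool_pos: [597.0, -97.7, 86.1]
tool_rot: [[-0.997, -0.073, -0.014], [-0.073, 0.997, 0.0], [0.014, 0.001, -1.0]]
ft_force: [-18.6, -2.0, 10.4]
gripper_width: -0.2
gripper_force: 9.5
```

Call:
{"name": "arm_command", "arguments": {
  "rows": ".008 .0005 0 0 0 0; .016 .001 0 0 0 0; .016 .001 0 0 0 0; .016 .001 0 0 0 0"
}}

```text
t: 29.32
tool_pos: [597.0, -97.7, 86.1]
tool_rot: [[-0.997, -0.073, -0.022], [-0.073, 0.997, 0.0], [0.022, 0.002, -1.0]]
ft_force: [-29.9, -2.2, 18.8]
gripper_width: -0.5
gripper_force: 15.0
```

The lever is at its stop: 30 N with no travel, at the predicted position. I'll back off and rise clear.

Call:
{"name": "arm_command", "arguments": {
  "rows": "-.05 -.004 0 0 0 0; -.15 -.011 0 0 0 0; -.25 -.018 0 0 0 0; -.3 -.02 .2 0 0 0; -.3 -.02 .4 0 0 0"
}}

```text
t: 29.95
tool_pos: [531.8, -102.0, 187.6]
tool_rot: [[-0.997, -0.072, -0.001], [-0.072, 0.997, 0.0], [0.001, 0.0, -1.0]]
ft_force: [0.6, 0.1, 0.3]
gripper_width: -0.0
gripper_force: 0.0
```

Call:
{"name": "arm_command", "arguments": {
  "rows": "0 0 .2 0 0 0; 0 0 .4 0 0 0; 0 0 .4 0 0 0; 0 0 .4 0 0 0; 0 0 .4 0 0 0"
}}

```text
t: 30.58
tool_pos: [531.8, -101.9, 284.8]
tool_rot: [[-0.997, -0.072, -0.004], [-0.072, 0.997, 0.001], [0.004, 0.001, -1.0]]
ft_force: [-0.7, -0.1, 0.4]
gripper_width: -0.1
gripper_force: 0.0
```

```bash
python3 - <<'E'
from knob import *
# numeric check in the side view: black ball blob vs both lever end positions, lid edge brightness
p=camera_params("side"); im=get_image("side"); g=im.astype(int).sum(2)
for n,X in dict(start=(-3.6,-145,128.4),end=(63.6,-145,128.4)).items():
    u,v=proj(p,A@np.array(X)+O)[0].round().astype(int); print(n,(u,v),g[v-3:v+4,u-3:u+4].mean().round(0))
for x in(-30,40,100):
    u,v=proj(p,A@np.array([x,0,125.5])+O)[0].round().astype(int); print("lid",x,im[v-2:v+3,u-2:u+3].mean((0,1)).round(0),g[v-6:v+7,u-6:u+7].std().round(0))
print(get_obs()["t"],get_obs()["ft_force"])
E
```

```text
start (np.int64(371), np.int64(215)) 239.0
end (np.int64(384), np.int64(204)) 121.0
lid -30 [233. 235. 234.] 150.0
lid 40 [161. 161. 161.] 5.0
lid 100 [220. 216. 215.] 99.0
30.625 [ 1.43549667  0.36796478 -0.22656059]
```

The dark ball is now at the lever's end position, and the lid region shows flat plate.

```bash
python3 -c "
from workcell import *
print(job_done())"
```

```text
the job is handed in; nothing more can be done
None
```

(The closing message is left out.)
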